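# Pack the crumbly rusk in the snack box

### The job

Take the rusk off its sloping rest under the toy bar, lay it down flat inside the open snack box without dropping it, and swing the box's hinged lid fully shut. The rusk is crumbly: hold it with a light grip, never squeezing it or pressing it down with more than about 40 N. Leave the other things on the tray where they are.

Things in the scene. Friction and masses are not known exactly. Their poses are not given: they have to be found in the camera images.
- rusk: the rusk: a light-brown biscuit bar with rounded ends, 85 mm long (its x) by 40 mm wide (its y) by 22 mm thick (its z), about 30 g, crumbly. Origin at the centre of its underside. It starts lying face up on the sloping rest, its long axis running up the slope, so that its z stands 25 degrees from vertical, leaning towards the robot.
- rest: the fixed grey plastic rusk rest (110 x 80 mm foot plate, 12 mm thick) with a white toy-bar arch over it; origin at the centre of its underside, on the tray (tray top 12 mm above the bar top); x away from the robot, z up. Beside the narrow strip that carries the rusk is free space down to the foot plate, so fingers can straddle strip and rusk.
- strip (a point): middle of the upper face of the rest's sloping strip, 75 mm above the rest's origin (axes as the rest's). The strip is 28 mm wide (y), 10 mm thick, 100 mm long, and rises towards +x at 25 degrees above level; the rusk overhangs it 6 mm each side and is stopped by an 8 mm lip at its lower end.
- toy_bar (a point): middle of the toy bar, a fixed level 12 mm rod along the rest's y, 5 mm in x and 240 mm in z from its origin, with 26 mm beads 80 mm either side and uprights 115 mm either side. It blocks a gripper coming straight down on the rusk; one leaning 25 to 45 degrees from the robot's side passes in front of and below it.
- snack_box: the fixed stone-grey snack box, open on top: 130 x 130 mm outside, 50 mm high, walls and floor 5 mm. Origin at the centre of its underside; its x points from front to hinge side, z up.
- lid (a joint): angle of the snack box's lid in rad: 0 shut, 1.57 upright, up to 1.95 leaning back away from the box. The hinge runs along the top of the box's +x wall. The hinge is stiff: the lid stays where it is left, and moves with about 2 N at its free edge.
- lid_hinge (a point): point in the middle of the lid's hinge line, 65 mm in x from the box's centre, 50.5 mm above its underside, at the lid's lower face. The lid is a plate 130 x 130 mm, 6 mm thick, with a small 40 mm wide tab that stands 11 mm out past its free edge.
- lid_edge (a point): middle of the lid's free edge on its outer (upper when shut) face, 130 mm from the hinge line; the axes turn with the lid: x points from the free edge to the hinge, z out of the outer face.
- bowl: coral silicone bowl, rim 116 mm across, 45 mm high, origin under its centre; to be left alone
- cup: bamboo cup, 68 mm across, 75 mm high, origin under its centre; to be left alone
- spoon: small grey plastic spoon, 150 mm long along its x, about 20 mm high, lying on the tray, origin under its middle; to be left alone
- duck: yellow hard vinyl duck, about 80 mm long, 74 mm high, origin under its centre; to be left alone
- jar: closed food jar, 60 mm across, 75 mm high, origin under its centre; to be left alone
- beaker: grey plastic beaker, 66 mm across, 60 mm high, origin under its centre; to be left alone

How it is judged:
At the end, for the whole second after the job is handed in: The rusk lies flat (within 0.2 rad) and at rest on the floor of the snack box (its origin inside the walls and less than 30 mm above the box's underside), and the lid is shut (below 0.08 rad) (x of rusk in the frame of snack_box between -0.05 and 0.05 m and y of rusk in the frame of snack_box between -0.05 and 0.05 m and z of rusk in the frame of snack_box between 0 and 0.03 m and (angle between rusk's own z axis and vertical below 0.2 rad or angle between rusk's own z axis and vertical above 2.94 rad) and linear speed of rusk below 0.02 m/s and value of joint lid below 0.08 rad); the robot touches nothing.
It fails at once if the rusk is squeezed with more than 50 N a finger (the forces of both fingers add up to over 100 N) (contact force between rusk and the fingers above 100 N).
It fails at once if the rusk is pressed or struck with more than 50 N against the box, its lid or the rest (contact force between rusk and snack_box above 50 N or contact force between rusk and rest above 50 N).
It fails at once if the rusk is dropped: out of the fingers it falls faster than 0.8 m/s (a fall of over 30 mm) (contact force between rusk and the fingers below 0.02 N and linear speed of rusk above 0.8 m/s).
It fails at once if another thing on the tray is moved by more than 40 mm (distance of any of bowl, cup, spoon, duck, jar, beaker from where it was at the start of the episode above 0.04 m).
It also fails if it takes over 67 s, if anything falls off the work surface, if the arm or the gripper's body presses on something with over 40 N, if the wrist force passes 120 N, or if a joint passes its speed limit or range.

### The arm

A 6-joint arm with a two-finger parallel gripper is mounted at the origin on the work surface. World frame = base frame: x ahead of the robot, y to its left, z up, the work surface at z = 0. Lengths are in m, angles in rad, forces in N, time in s.
With the tool pointing down it reaches from about 0.375 to 0.975 m from the base axis. Payload 3.8 kg.
Tool frame: the origin (TCP) lies midway between the tips of the shut fingers; the grasp point (between the pads) lies 19 mm behind it; z points along the fingers, y is the direction in which the jaws open and shut (so a half turn about z gives the same grasp; the last joint's range is limited). The gripper opens to 85 mm and grips with 20 to 120 N. Pads are 22 mm wide; open, the fingers measure 114 mm over their backs; the gripper's body (76 mm by 85 mm) begins 54 mm behind the grasp point. The pads swing forward as they close: fully open they stand 13 mm farther back than shut.
Start: joints at [1.141, 0.264, 1.604, -0, 1.274, -0.037], TCP at [0.258, 0.624, 0.231] pointing down, gripper open.
Joint ranges: [-2.63, 2.63], [-0.94, 2.18], [0.31, 2.57], [-1.31, 4.45], [0, 2.66], [-2.55, 2.55]. Speed limits (rad/s): [2.57, 2.57, 3.14, 3.14, 3.14, 3.14].

### API

Orientations are given as a rotation vector (axis times angle).
In Python, from workcell import bot gives the robot as it stands.
- The arm moves only by the shell command python3 -m inch 'ROWS' [FORCE]. ROWS is JSON, a list of rows, each an object of numbers: "dx", "dy", "dz": the shift along the tool's x, y, z in m; "ax", "ay", "az": the turn, a rotation vector about the tool's x, y, z in degrees; "fingers": the opening, from -1 (shut) to 1 (fully open). A call has 1 to 20 rows; each row is the pose to reach, as a shift and turn from the pose measured when the call began, along the tool's axes at that moment; what a row does not reach only later rows make up. A row lasts 1/8 s, in which the tool goes at most 62.5 mm and 10.7 degrees, less where a joint would pass 70% of its speed; a pose out of reach is approached as far as the arm can. A call with a gripper value outside its range is refused whole. The fingers move at their own pace and stop on an object; FORCE is the grip in N (left out, the last holds). Time passes only in rows, so rows that repeat a pose let the fingers close. It gives the time, the measured TCP pose, the force and the opening at its end, in the units of the state.
- bot.read_state(): the state, without advancing time (a new reading comes with each control period).
- bot.read_camera(name): name is "scene" or "top" or "wrist"; returns (picture, depth): 480x640x3 uint8, blue, green, red; 480x640 float32, m along the optical axis (not along the pixel's ray), 0 where there is no reading.
- bot.get_calibration(name): a dict with "intrinsics" (3x3 intrinsics, pixels), "view" (4x4, takes a point from world to camera coordinates). Camera axes: x right, y down, z forward; pixel columns grow to the right and rows downward; lengths in m; the calibration is good to about 2 mm. A picture is of the moment at which its call begins: read the wrist's pose just before it. get_calibration takes no time and is no camera call; for the wrist camera it gives the pose at the moment of the call.
- bot.finish_job(): hands the job in, once; it reports no verdict.
Trained networks look in the newest picture that a camera, given by its name, has taken for a name from the list of things; names that differ only in an ending like _2 or _b are one class to them, and where a whole thing is asked for, a point or a joint stands for the part that bears it (a point fixed in the world has none). Each returns a list of dicts, best first, with "p" (0 to 1); they miss things now and then, are a little off and sometimes report something else, mostly with a low value. They report only what shows in the picture. A call takes as long as a camera call.
- bot.masks_of(camera, thing): "region" (480x640 bool, what is visible of it) and "box" ([left, top, right, bottom] in pixels, round what is visible of it).
The state is a dict: "time": time; "q": joint angles; "joint_vel": joint speeds; "joint_torque": joint torques, N m; "tool_pos": TCP position; "tcp_rot": TCP orientation; "wrist_force": force on the tool from outside, world axes, zero at the start; "torque": the same for the moment, N m; "width": opening from 0.0 (shut) to 1.0 (fully open).
Only numpy, scipy, OpenCV 4.12 (cv2) and the standard library are available. Lean on these libraries where they do the work, as an engineer would, in place of code of your own. Each camera call takes 0.05 s, during which the arm holds its last target. There are 200 camera calls.

## Working session

There is one attempt and no reset: what is moved stays moved. The work goes in short steps, Python scripts to look and compute and a shell command to move; the robot and the scene stay as the last step left them, time stands still between calls to the robot, and variables do not carry over. Pictures are saved under pics/ and viewed, about 8 in all and at most 12, crops included, and the job is handed in when it is done.

```bash
mkdir -p pics; ls; cat > h.py <<'E'
import numpy as np, cv2
from scipy.spatial.transform import Rotation as R
from workcell import bot
def cloud(cam):
    im,d=bot.read_camera(cam); c=bot.get_calibration(cam)
    K=np.array(c["intrinsics"]);V=np.array(c["view"])
    v,u=np.mgrid[:480,:640]
    p=np.stack([(u-K[0,2])/K[0,0]*d,(v-K[1,2])/K[1,1]*d,d],-1)
    w=(p-V[:3,3])@V[:3,:3]
    w[d<=0]=np.nan
    return im,w
def pts(cam,w,thing):
    m=bot.masks_of(cam,thing)
    if not m: return None,None,None
    P=w[m[0]["region"]]; return P[~np.isnan(P[:,0])],m[0]["p"],m[0]["box"]
E
python3 - <<'E'
from h import *
ims=[]
for cam in("scene","top"):
    im,w=cloud(cam); cv2.imwrite(f"pics/{cam}0.png",im)
    for t in("rusk","rest","snack_box","lid","bowl","cup","spoon","duck","jar","beaker"):
        P,p,b=pts(cam,w,t)
        if P is None or len(P)==0: print(cam,t,None);continue
        print(cam,t,round(p,2),np.round(b),np.round(np.median(P,0),3),"lo",np.round(np.percentile(P,2,axis=0),3),"hi",np.round(np.percentile(P,98,axis=0),3))
E
```

```text
pics
scene rusk 0.68 [254. 219. 284. 240.] [ 0.59  -0.142  0.108] lo [ 0.546 -0.166  0.084] hi [ 0.62  -0.13   0.123]
scene rest 0.62 [219. 161. 318. 284.] [ 0.594 -0.138  0.026] lo [ 0.533 -0.271  0.013] hi [ 0.637 -0.024  0.262]
scene snack_box 0.69 [372. 288. 456. 367.] [0.637 0.239 0.088] lo [0.5   0.159 0.015] hi [0.661 0.304 0.199]
scene lid 0.58 [374. 306. 450. 356.] [0.645 0.248 0.141] lo [0.628 0.187 0.069] hi [0.662 0.305 0.201]
scene bowl 0.58 [221. 294. 278. 346.] [ 0.755 -0.058  0.033] lo [ 0.711 -0.099  0.015] hi [0.814 0.005 0.058]
scene cup 0.65 [341. 194. 366. 235.] [ 0.387 -0.043  0.063] lo [ 0.338 -0.079  0.012] hi [ 0.414 -0.014  0.088]
scene spoon 0.79 [404. 242. 463. 273.] [0.373 0.201 0.025] lo [0.343 0.103 0.014] hi [0.389 0.242 0.034]
scene duck 0.84 [345. 374. 384. 427.] [0.772 0.236 0.053] lo [0.729 0.206 0.013] hi [0.804 0.263 0.086]
scene jar 0.73 [180. 258. 212. 301.] [ 0.768 -0.193  0.067] lo [ 0.736 -0.237  0.013] hi [ 0.789 -0.178  0.089]
scene beaker 0.64 [298. 179. 323. 210.] [ 0.386 -0.176  0.056] lo [ 0.358 -0.206  0.022] hi [ 0.419 -0.146  0.074]
[... 270 characters left out ...]
.639 0.242 0.136] lo [0.621 0.182 0.06 ] hi [0.659 0.303 0.202]
top bowl 0.74 [306. 125. 356. 174.] [ 0.772 -0.049  0.033] lo [ 0.713 -0.099  0.015] hi [0.815 0.004 0.06 ]
top cup 0.69 [314. 308. 350. 343.] [ 0.38  -0.05   0.033] lo [ 0.35  -0.076  0.014] hi [ 0.412 -0.017  0.09 ]
top spoon 0.81 [194. 325. 266. 349.] [0.371 0.203 0.025] lo [0.343 0.101 0.012] hi [0.386 0.241 0.035]
top duck 0.73 [189. 132. 220. 168.] [0.754 0.226 0.053] lo [0.731 0.2   0.029] hi [0.798 0.257 0.087]
top jar 0.48 [189. 134. 220. 166.] [0.755 0.225 0.053] lo [0.731 0.2   0.029] hi [0.798 0.257 0.087]
top beaker 0.91 [379. 309. 418. 341.] [ 0.384 -0.186  0.026] lo [ 0.357 -0.21   0.013] hi [ 0.413 -0.149  0.075]
```

```bash
python3 - <<'E'
from h import *
im,w=cloud("top")
z=w[...,2]
def rect(name,m):
    P=w[m][:,:2].astype(np.float32); r=cv2.minAreaRect(P); print(name,len(P),np.round(r[0],4),np.round(r[1],4),round(r[2],1))
X,Y=w[...,0],w[...,1]
rect("plate",(abs(z-.024)<.004)&(X>.5)&(X<.68)&(Y<-.05)&(Y>-.23))
rect("boxrim",(abs(z-.062)<.004)&(X>.48)&(X<.69)&(Y<.33)&(Y>.14))
rect("bar",(abs(z-.256)<.012)&(X>.5)&(X<.68)&(Y<0)&(Y>-.3))
m=(abs(z-.256)<.012)&(X>.5)&(X<.68)&(Y<0)&(Y>-.3); print(np.polyfit(Y[m],X[m],1))
im,w=cloud("scene")
P,_,_=pts("scene",w,"rusk"); 
c=np.median(P,0);_,_,v=np.linalg.svd(P-P.mean(0),full_matrices=False);print("normal",v[2],v[0])
P,_,_=pts("scene",w,"lid");_,s,v=np.linalg.svd(P-P.mean(0),full_matrices=False);print("lid n",v[2])
big=cv2.resize(im[140:440,160:480],(800,750)); cv2.imwrite("pics/s1.png",cv2.resize(im[140:440,160:480],(640,600),interpolation=cv2.INTER_CUBIC))
E
```

```text
plate 1078 [ 0.5795 -0.1404] [0.1032 0.1801] 4.1
boxrim 558 [0.5707 0.2256] [0.1329 0.1306] 13.9
bar 974 [ 0.5888 -0.151 ] [0.0245 0.2144] 3.5
[-0.06352848  0.57849554]
normal [ 0.46875386  0.30577537 -0.82871662] [0.77803241 0.30129964 0.55125684]
lid n [ 0.96005956  0.20489268 -0.19053777]
```

View pics/s1.png

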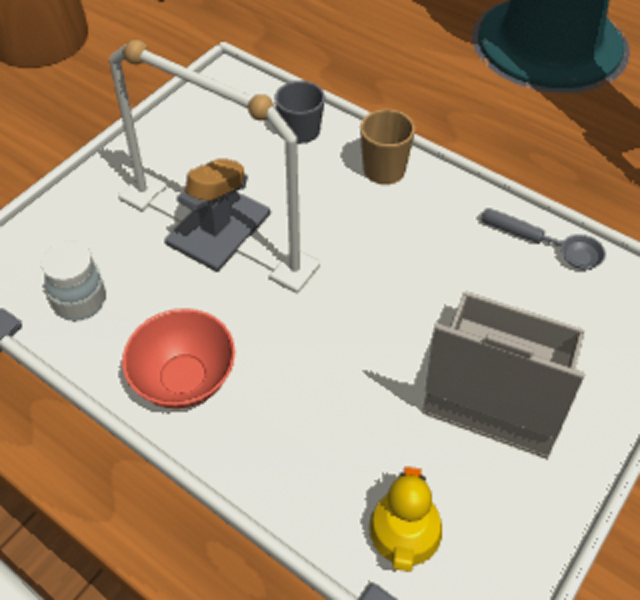

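View pics/top0.png

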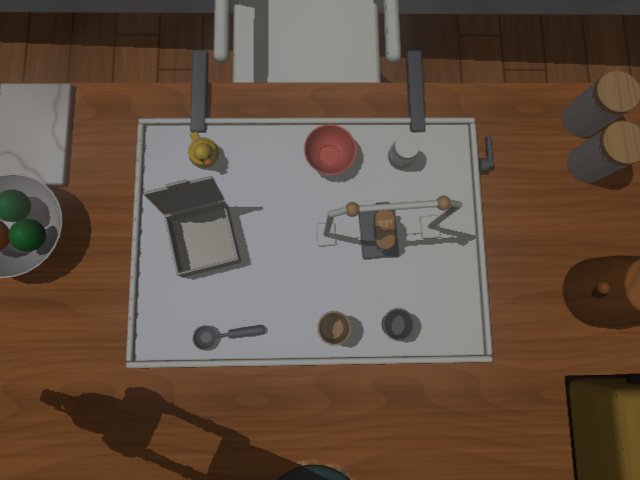

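```bash
cat >> h.py <<'E'
def pose(yaw,lean,roll=0):
    """tool: x along yaw heading, z down, leaning (tilting forward) by lean deg; """
    h=np.array([np.cos(yaw),np.sin(yaw),0]); l=np.radians(lean)
    z=np.sin(l)*h-np.cos(l)*np.array([0,0,1.]); y=np.cross([0,0,1],h)
    return z,y
def target(pos,yaw,lean,point="tcp",flip=None):
    s=bot.read_state(); R0=R.from_rotvec(s["tcp_rot"]); p0=np.array(s["tool_pos"])
    z,y=pose(np.radians(yaw),lean); best=None
    for sg in(1,-1):
        Y=sg*y; M=np.stack([np.cross(Y,z),Y,z],1); rv=(R0.inv()*R.from_matrix(M)).as_rotvec()
        if best is None or np.linalg.norm(rv)<np.linalg.norm(best[0]): best=(rv,M)
    rv,M=best; pos=np.array(pos,float)
    if point=="grasp": pos=pos+M[:,2]*.019
    d=R0.inv().apply(pos-p0); a=np.degrees(rv)
    print("d",np.round(d,4),"a",np.round(a,1),"rows",round(max(np.linalg.norm(d)/.0625,np.linalg.norm(a)/10.7),1),"tcp",np.round(pos,4))
def st():
    s=bot.read_state(); print({k:np.round(s[k],3).tolist() for k in("time","q","tool_pos","tcp_rot","wrist_force","width")}); print(np.round(R.from_rotvec(s["tcp_rot"]).as_matrix(),3).tolist())
E
python3 - <<'E'
from h import *
st()
im,w=cloud("top"); X,Y,z=np.moveaxis(w,-1,0)
m=(abs(z-.024)<.004)&(X>.5)&(X<.68)&(Y<-.09)&(Y>-.20)
r=cv2.minAreaRect(w[m][:,:2].astype(np.float32)); print("plate",m.sum(),r)
b=(abs(z-.26)<.008)&(X>.5)&(X<.68)&(Y<0)&(Y>-.3)
hi=b&(z>.2605); print("bead pts",[np.round(w[hi&(Y>-.14)].mean(0),4),np.round(w[hi&(Y<-.14)].mean(0),4)],hi.sum())
im,w=cloud("scene"); X,Y,z=np.moveaxis(w,-1,0)
hi=(z>.2605)&(z<.272)&(X>.5)&(X<.68)&(Y<0)&(Y>-.3); print("scene beads",[np.round(w[hi&(Y>-.14)].mean(0),4),np.round(w[hi&(Y<-.14)].mean(0),4)],hi.sum())
h=np.radians(3.6);target([.578-.15*.5,-.141,.107+.15*.866],3.6,30,"grasp")
E
```

```text
{'time': 1.3, 'q': [1.141, 0.264, 1.604, 0.0, 1.274, -0.037], 'tool_pos': [0.258, 0.624, 0.231], 'tcp_rot': [-0.613, -3.081, 0.0], 'wrist_force': [0.189, 0.678, -0.103], 'width': 0.998}
[[-0.924, 0.383, -0.0], [0.383, 0.924, -0.0], [0.0, -0.0, -1.0]]
plate 906 ((0.5795645713806152, -0.1458849161863327), (0.10275637358427048, 0.10979453474283218), 3.29428768157959)
bead pts [array([ 0.5838, -0.0745,  0.2634]), array([ 0.5935, -0.2217,  0.2633])] 253
scene beads [array([ 0.5872, -0.0688,  0.2632]), array([ 0.597 , -0.2273,  0.2632])] 101
d [-0.5272 -0.6086  0.0108] a [ -6.8 -29.5 -25.5] rows 12.9 tcp [ 0.5125 -0.1404  0.2204]
```

```bash
python3 -m inch '[{"dx":-0.2,"dy":-0.25,"dz":0,"ax":-2,"ay":-12,"az":-10},{"dx":-0.2,"dy":-0.25,"dz":0,"ax":-2,"ay":-12,"az":-10},{"dx":-0.2,"dy":-0.25,"dz":0,"ax":-2,"ay":-12,"az":-10},{"dx":-0.2,"dy":-0.25,"dz":0,"ax":-2,"ay":-12,"az":-10},{"dx":-0.53,"dy":-0.615,"dz":0.01,"ax":-6.8,"ay":-29.5,"az":-25.5},{"dx":-0.53,"dy":-0.615,"dz":0.01,"ax":-6.8,"ay":-29.5,"az":-25.5},{"dx":-0.53,"dy":-0.615,"dz":0.01,"ax":-6.8,"ay":-29.5,"az":-25.5},{"dx":-0.53,"dy":-0.615,"dz":0.01,"ax":-6.8,"ay":-29.5,"az":-25.5},{"dx":-0.53,"dy":-0.615,"dz":0.01,"ax":-6.8,"ay":-29.5,"az":-25.5},{"dx":-0.53,"dy":-0.615,"dz":0.01,"ax":-6.8,"ay":-29.5,"az":-25.5},{"dx":-0.53,"dy":-0.615,"dz":0.01,"ax":-6.8,"ay":-29.5,"az":-25.5},{"dx":-0.53,"dy":-0.615,"dz":0.01,"ax":-6.8,"ay":-29.5,"az":-25.5},{"dx":-0.53,"dy":-0.615,"dz":0.01,"ax":-6.8,"ay":-29.5,"az":-25.5},{"dx":-0.53,"dy":-0.615,"dz":0.01,"ax":-6.8,"ay":-29.5,"az":-25.5},{"dx":-0.53,"dy":-0.615,"dz":0.01,"ax":-6.8,"ay":-29.5,"az":-25.5},{"dx":-0.53,"dy":-0.615,"dz":0.01,"ax":-6.8,"ay":-29.5,"az":-25.5}]' 20
python3 - <<'E'
from h import *
st(); im,w=cloud("wrist")
m=bot.masks_of("wrist","rusk"); print(len(m), m and (m[0]["p"],m[0]["box"]))
if m:
    cv2.rectangle(im,tuple(int(v) for v in m[0]["box"][:2]),tuple(int(v) for v in m[0]["box"][2:]),(0,255,0))
    P=w[m[0]["region"]];P=P[~np.isnan(P[:,0])];print(np.median(P,0),P.min(0),P.max(0))
    n=np.array([-np.sin(.4363),0,np.cos(.4363)]);n=R.from_euler("z",3.6,degrees=True).apply(n)
    h=P@n; top=P[abs(h-np.percentile(h,80))<.004]
    c=top-top.mean(0);_,s,v=np.linalg.svd(c,full_matrices=False);print("n",v[2],"long",v[0],"top mean",top.mean(0))
    a,b=c@v[0],c@v[1]; mid=top.mean(0)+v[0]*(np.percentile(a,1)+np.percentile(a,99))/2+v[1]*(np.percentile(b,1)+np.percentile(b,99))/2
    print("top mid",mid,"size",np.ptp(a),np.ptp(b))
cv2.imwrite("pics/w1.png",im)
E
```

```text
{'time': 1.4, 'q': [1.141, 0.264, 1.604, 0.0, 1.274, -0.037], 'tool_pos': [0.258, 0.624, 0.231], 'tcp_rot': [-0.613, -3.081, -0.0], 'wrist_force': [-0.936, 0.62, 0.446], 'width': 0.999}
[[-0.924, 0.383, -0.0], [0.383, 0.924, 0.0], [0.0, 0.0, -1.0]]
0 []invalid input at $[0]: expected keys dx, dy, dz, ax, ay, az, fingers
```

View pics/w1.png

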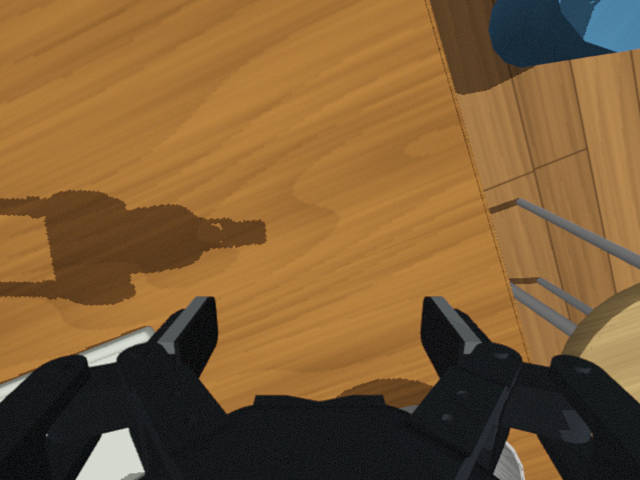

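```bash
python3 -m inch '[{"dx":-0.2,"dy":-0.25,"dz":0,"ax":-2,"ay":-12,"az":-10,"fingers":1},{"dx":-0.2,"dy":-0.25,"dz":0,"ax":-2,"ay":-12,"az":-10,"fingers":1},{"dx":-0.2,"dy":-0.25,"dz":0,"ax":-2,"ay":-12,"az":-10,"fingers":1},{"dx":-0.2,"dy":-0.25,"dz":0,"ax":-2,"ay":-12,"az":-10,"fingers":1},{"dx":-0.53,"dy":-0.615,"dz":0.01,"ax":-6.8,"ay":-29.5,"az":-25.5,"fingers":1},{"dx":-0.53,"dy":-0.615,"dz":0.01,"ax":-6.8,"ay":-29.5,"az":-25.5,"fingers":1},{"dx":-0.53,"dy":-0.615,"dz":0.01,"ax":-6.8,"ay":-29.5,"az":-25.5,"fingers":1},{"dx":-0.53,"dy":-0.615,"dz":0.01,"ax":-6.8,"ay":-29.5,"az":-25.5,"fingers":1},{"dx":-0.53,"dy":-0.615,"dz":0.01,"ax":-6.8,"ay":-29.5,"az":-25.5,"fingers":1},{"dx":-0.53,"dy":-0.615,"dz":0.01,"ax":-6.8,"ay":-29.5,"az":-25.5,"fingers":1},{"dx":-0.53,"dy":-0.615,"dz":0.01,"ax":-6.8,"ay":-29.5,"az":-25.5,"fingers":1},{"dx":-0.53,"dy":-0.615,"dz":0.01,"ax":-6.8,"ay":-29.5,"az":-25.5,"fingers":1},{"dx":-0.53,"dy":-0.615,"dz":0.01,"ax":-6.8,"ay":-29.5,"az":-25.5,"fingers":1},{"dx":-0.53,"dy":-0.615,"dz":0.01,"ax":-6.8,"ay":-29.5,"az":-25.5,"fingers":1},{"dx":-0.53,"dy":-0.615,"dz":0.01,"ax":-6.8,"ay":-29.5,"az":-25.5,"fingers":1},{"dx":-0.53,"dy":-0.615,"dz":0.01,"ax":-6.8,"ay":-29.5,"az":-25.5,"fingers":1}]' 20
cat > look.py <<'E'
from h import *
import sys
st(); im,w=cloud("wrist")
m=bot.masks_of("wrist","rusk"); print(len(m), m and (m[0]["p"],m[0]["box"]))
if m:
    P=w[m[0]["region"]];P=P[~np.isnan(P[:,0])];print(np.median(P,0),P.min(0),P.max(0))
    n=R.from_euler("z",3.6,degrees=True).apply([-np.sin(.4363),0,np.cos(.4363)])
    h=P@n; top=P[abs(h-np.percentile(h,70))<.004]
    c=top-top.mean(0);_,s,v=np.linalg.svd(c,full_matrices=False);print("n",v[2],"long",v[0])
    a,b=c@v[0],c@v[1]; mid=top.mean(0)+v[0]*(np.percentile(a,1)+np.percentile(a,99))/2+v[1]*(np.percentile(b,1)+np.percentile(b,99))/2
    print("top mid",mid,"size",np.ptp(a),np.ptp(b))
cv2.imwrite(f"pics/{sys.argv[1]}.png",im)
E
python3 look.py w2
```

```text
time: 3.5
tool_pos: [0.5121, -0.1466, 0.221]
tcp_rot: [-0.083, 2.617, 0.022]
wrist_force: [1.0, 0.8, -0.2]
width: 1.003
{'time': 3.5, 'q': [-0.502, -0.296, 2.262, 0.398, 0.763, -2.368], 'tool_pos': [0.512, -0.147, 0.221], 'tcp_rot': [-0.083, 2.617, 0.022], 'wrist_force': [0.96, 0.849, -0.216], 'width': 1.003}
[[-0.864, -0.063, 0.499], [-0.055, 0.998, 0.032], [-0.5, -0.0, -0.866]]
1 (0.75, [288.6, 174.1, 333.4, 277.6])
[ 0.57133813 -0.14882458  0.10545977] [ 0.53758946 -0.17573947  0.01135081] [ 0.71868774 -0.12867373  0.12478534]
n [-0.42339973 -0.02695321  0.90554193] long [0.90436426 0.04640922 0.42423045]
top mid [ 0.574463   -0.14879969  0.10696857] size 0.08367986692323913 0.03995280914668514
```

View pics/w2.png

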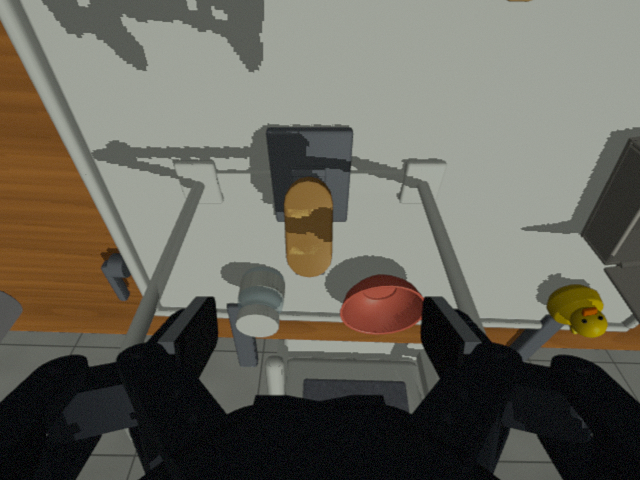

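```bash
python3 -c "
from h import *
target([.579,-.1486,.097],3.5,30,'grasp')"
```

```text
d [ 0.0046 -0.0069  0.1598] a [0.1 0.  0.2] rows 2.6 tcp [ 0.5885 -0.148   0.0805]
```

```bash
python3 -m inch '[{"dx":0.0046,"dy":-0.0069,"dz":0.04,"ax":0,"ay":0,"az":0,"fingers":1},{"dx":0.0046,"dy":-0.0069,"dz":0.08,"ax":0,"ay":0,"az":0,"fingers":1},{"dx":0.0046,"dy":-0.0069,"dz":0.11,"ax":0,"ay":0,"az":0,"fingers":1},{"dx":0.0046,"dy":-0.0069,"dz":0.13,"ax":0,"ay":0,"az":0,"fingers":1},{"dx":0.0046,"dy":-0.0069,"dz":0.145,"ax":0,"ay":0,"az":0,"fingers":1},{"dx":0.0046,"dy":-0.0069,"dz":0.16,"ax":0,"ay":0,"az":0,"fingers":1},{"dx":0.0046,"dy":-0.0069,"dz":0.16,"ax":0,"ay":0,"az":0,"fingers":1},{"dx":0.0046,"dy":-0.0069,"dz":0.16,"ax":0,"ay":0,"az":0,"fingers":1}]' 20
python3 look.py w3
```

```text
time: 4.6
tool_pos: [0.5889, -0.1479, 0.081]
tcp_rot: [-0.085, 2.616, 0.021]
wrist_force: [-0.4, -0.1, 0.2]
width: 0.999
{'time': 4.6, 'q': [-0.421, 0.049, 2.258, 0.595, 0.429, -2.552], 'tool_pos': [0.589, -0.148, 0.081], 'tcp_rot': [-0.085, 2.616, 0.021], 'wrist_force': [-0.351, -0.093, 0.191], 'width': 0.999}
[[-0.864, -0.065, 0.499], [-0.057, 0.998, 0.031], [-0.5, -0.001, -0.866]]
1 (0.71, [254.6, 217.8, 370.5, 400.9])
[ 0.56439638 -0.14991679  0.1022413 ] [ 0.53746524 -0.19043122  0.01106666] [ 0.82940096 -0.08338628  0.14136498]
n [-0.42635659 -0.02742453  0.90413935] long [0.90217783 0.05952754 0.42723721]
top mid [ 0.56893918 -0.14970393  0.10453668] size 0.07234747485823805 0.040154128366157865
```

View pics/w3.png

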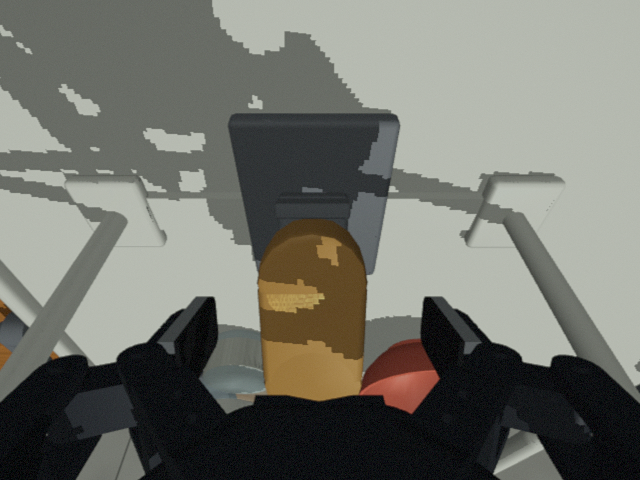

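```bash
python3 -m inch '[{"dx":0,"dy":-0.0005,"dz":0,"ax":0,"ay":0,"az":1,"fingers":0.5},{"dx":0,"dy":-0.0005,"dz":0,"ax":0,"ay":0,"az":1,"fingers":0.25},{"dx":0,"dy":-0.0005,"dz":0,"ax":0,"ay":0,"az":1,"fingers":0.1},{"dx":0,"dy":-0.0005,"dz":0,"ax":0,"ay":0,"az":1,"fingers":0.05},{"dx":0,"dy":-0.0005,"dz":0,"ax":0,"ay":0,"az":1,"fingers":0},{"dx":0,"dy":-0.0005,"dz":0,"ax":0,"ay":0,"az":1,"fingers":-0.05},{"dx":0,"dy":-0.0005,"dz":0,"ax":0,"ay":0,"az":1,"fingers":-0.1},{"dx":0,"dy":-0.0005,"dz":0,"ax":0,"ay":0,"az":1,"fingers":-0.15},{"dx":0,"dy":-0.0005,"dz":0,"ax":0,"ay":0,"az":1,"fingers":-0.2},{"dx":0,"dy":-0.0005,"dz":0,"ax":0,"ay":0,"az":1,"fingers":-0.3},{"dx":0,"dy":-0.0005,"dz":0,"ax":0,"ay":0,"az":1,"fingers":-0.3},{"dx":0,"dy":-0.0005,"dz":0,"ax":0,"ay":0,"az":1,"fingers":-0.3}]' 20
python3 -c "
from h import *
st()"
```

```text
time: 6.2
tool_pos: [0.5891, -0.1488, 0.0815]
tcp_rot: [-0.062, 2.616, 0.027]
wrist_force: [-2.3, -0.3, 2.4]
width: 0.466
{'time': 6.2, 'q': [-0.423, 0.049, 2.257, 0.595, 0.429, -2.536], 'tool_pos': [0.589, -0.149, 0.081], 'tcp_rot': [-0.062, 2.616, 0.027], 'wrist_force': [-2.265, -0.339, 2.444], 'width': 0.466}
[[-0.865, -0.049, 0.5], [-0.039, 0.999, 0.031], [-0.501, 0.007, -0.865]]
```

```bash
python3 -m inch '[{"dx":-0.0007,"dy":0,"dz":-0.005,"ax":0,"ay":0,"az":0,"fingers":-0.3},{"dx":-0.002,"dy":0,"dz":-0.015,"ax":0,"ay":0,"az":0,"fingers":-0.3},{"dx":-0.003,"dy":0,"dz":-0.03,"ax":0,"ay":0,"az":0.5,"fingers":-0.3},{"dx":-0.003,"dy":0,"dz":-0.05,"ax":0,"ay":0,"az":1,"fingers":-0.3},{"dx":-0.003,"dy":0,"dz":-0.08,"ax":0,"ay":0,"az":2,"fingers":-0.3},{"dx":-0.003,"dy":0,"dz":-0.11,"ax":0,"ay":0,"az":3,"fingers":-0.3},{"dx":-0.003,"dy":0,"dz":-0.14,"ax":0,"ay":0,"az":4,"fingers":-0.3},{"dx":-0.003,"dy":0,"dz":-0.16,"ax":0,"ay":0,"az":5,"fingers":-0.3},{"dx":-0.003,"dy":0,"dz":-0.16,"ax":0,"ay":0,"az":5,"fingers":-0.3}]' 20
python3 look.py w4
python3 - <<'E'
from h import *
im,w=cloud("top"); X,Y,z=np.moveaxis(w,-1,0)
m=(abs(z-.062)<.0035)&(X>.48)&(X<.69)&(Y<.33)&(Y>.14)
r=cv2.minAreaRect(w[m][:,:2].astype(np.float32)); print("rim",m.sum(),r)
im,w=cloud("scene"); P,_,_=pts("scene",w,"lid")
yaw=np.radians(13.5); ex=np.array([np.cos(yaw),np.sin(yaw)]); c=np.array([.5707,.2256])
d=P[:,:2]-c; a=d@ex; k=(P[:,2]>.08)&(P[:,2]<.185); f=np.polyfit(P[k,2],a[k],1); print("lid outer x vs z",f,"at .19",np.polyval(f,.19),"ang",np.pi/2+np.arctan(f[0]),P[:,2].max(), "lat",np.percentile(d@[-ex[1],ex[0]],[2,98]))
_,_,v=np.linalg.svd(P[k]-P[k].mean(0),full_matrices=False); print(v[2],np.degrees(np.arctan2(v[2][1],v[2][0])))
E
```

```text
time: 7.32
tool_pos: [0.5121, -0.1544, 0.2245]
tcp_rot: [0.053, 2.613, 0.053]
wrist_force: [1.0, -0.4, -0.0]
width: 0.466
{'time': 7.325, 'q': [-0.52, -0.295, 2.257, 0.407, 0.767, -2.287], 'tool_pos': [0.512, -0.154, 0.225], 'tcp_rot': [0.053, 2.613, 0.053], 'wrist_force': [1.001, -0.439, -0.001], 'width': 0.466}
[[-0.863, 0.027, 0.504], [0.048, 0.998, 0.028], [-0.502, 0.048, -0.863]]
1 (0.9, [264.9, 214.5, 375.0, 400.0])
[ 0.48654001 -0.15218763  0.24348918] [ 0.4596388  -0.21858779  0.00907602] [ 0.72415308 -0.11703326  0.26171535]
n [-0.4275999  -0.03368468  0.90334028] long [ 0.90372014 -0.03933381  0.42631299]
top mid [ 0.4914427  -0.15246791  0.24572592] size 0.07324984157604743 0.04017937703864132
rim 528 ((0.5704846382141113, 0.22544965147972107), (0.13252289593219757, 0.13061591982841492), 14.032974243164062)
lid outer x vs z [0.08670003 0.06547085] at .19 0.08194385411934106 ang 1.6572800911778203 0.20651494916159807 lat [-0.05991497  0.06355189]
[-0.96737221 -0.23816063  0.08643215] -166.16921343681588
```

View pics/w4.png

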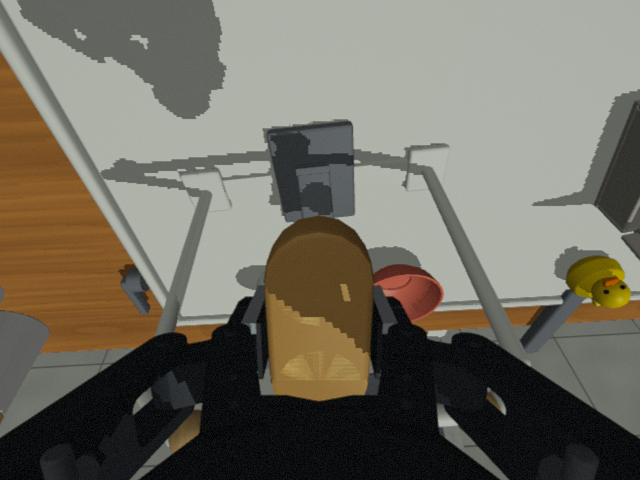

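```bash
python3 - <<'E'
from h import *
target([.45,.0,.27],5,20)
e=np.array([np.cos(np.radians(14)),np.sin(np.radians(14))]); p=np.array([.5705,.2254])-.006*e
target([*p,.15],14,4.9,"grasp"); target([*p,.045],14,4.9,"grasp")
E
```

```text
d [ 0.0357  0.1539 -0.0688] a [-0.1 10.  -7.2] rows 2.8 tcp [0.45 0.   0.27]
d [0.0148 0.3737 0.1166] a [ -1.8  25.2 -15.8] rows 6.3 tcp [0.5663 0.2243 0.1311]
d [0.067  0.3683 0.2076] a [ -1.8  25.2 -15.8] rows 6.8 tcp [0.5663 0.2243 0.0261]
```

```bash
python3 -m inch '[{"dx":0.018,"dy":0.04,"dz":-0.05,"ax":0,"ay":3,"az":-2,"fingers":-0.3},{"dx":0.036,"dy":0.08,"dz":-0.069,"ax":0,"ay":6,"az":-4,"fingers":-0.3},{"dx":0.036,"dy":0.12,"dz":-0.069,"ax":0,"ay":9,"az":-6,"fingers":-0.3},{"dx":0.036,"dy":0.16,"dz":-0.069,"ax":0,"ay":12,"az":-8,"fingers":-0.3},{"dx":0.032,"dy":0.20,"dz":-0.04,"ax":-0.5,"ay":15,"az":-10,"fingers":-0.3},{"dx":0.028,"dy":0.24,"dz":0.0,"ax":-1,"ay":18,"az":-12,"fingers":-0.3},{"dx":0.024,"dy":0.28,"dz":0.03,"ax":-1.4,"ay":21,"az":-14,"fingers":-0.3},{"dx":0.02,"dy":0.32,"dz":0.07,"ax":-1.8,"ay":24,"az":-15,"fingers":-0.3},{"dx":0.015,"dy":0.36,"dz":0.1,"ax":-1.8,"ay":25.2,"az":-15.8,"fingers":-0.3},{"dx":0.015,"dy":0.374,"dz":0.117,"ax":-1.8,"ay":25.2,"az":-15.8,"fingers":-0.3},{"dx":0.015,"dy":0.374,"dz":0.117,"ax":-1.8,"ay":25.2,"az":-15.8,"fingers":-0.3},{"dx":0.015,"dy":0.374,"dz":0.117,"ax":-1.8,"ay":25.2,"az":-15.8,"fingers":-0.3},{"dx":0.015,"dy":0.374,"dz":0.117,"ax":-1.8,"ay":25.2,"az":-15.8,"fingers":-0.3}]' 20
python3 look.py w5
python3 -c "
from h import *
im,_=cloud('scene'); cv2.imwrite('pics/s5.png',cv2.resize(im[180:420,300:540],(600,600),interpolation=cv2.INTER_CUBIC))
e=np.array([np.cos(np.radians(14)),np.sin(np.radians(14))]); p=np.array([.5705,.2254])-.006*e
target([*p,.045],14,4.9,'grasp')"
```

```text
time: 9.2
tool_pos: [0.5664, 0.224, 0.1315]
tcp_rot: [-0.371, 3.034, 0.015]
wrist_force: [-0.8, -1.0, 0.2]
width: 0.46
{'time': 9.2, 'q': [0.341, 0.169, 1.914, -0.011, 0.973, -1.468], 'tool_pos': [0.566, 0.224, 0.131], 'tcp_rot': [-0.371, 3.034, 0.015], 'wrist_force': [-0.822, -1.006, 0.158], 'width': 0.46}
[[-0.967, -0.241, 0.083], [-0.24, 0.971, 0.02], [-0.086, -0.0, -0.996]]
1 (0.71, [263.9, 210.6, 375.2, 401.8])
[0.55248068 0.22282682 0.16083822] [0.52246609 0.20083226 0.1415572 ] [0.59582632 0.25031757 0.16324635]
n [-0.24783024 -0.01717149  0.96865129] long [-0.0434831  -0.99863815 -0.02882826]
top mid [0.53713812 0.22114059 0.15923612] size 0.04102722681798068 0.0355796078498049
d [0.0094 0.0003 0.1052] a [-0.   0.1 -0.1] rows 1.7 tcp [0.5663 0.2243 0.0261]
```

View pics/w5.png

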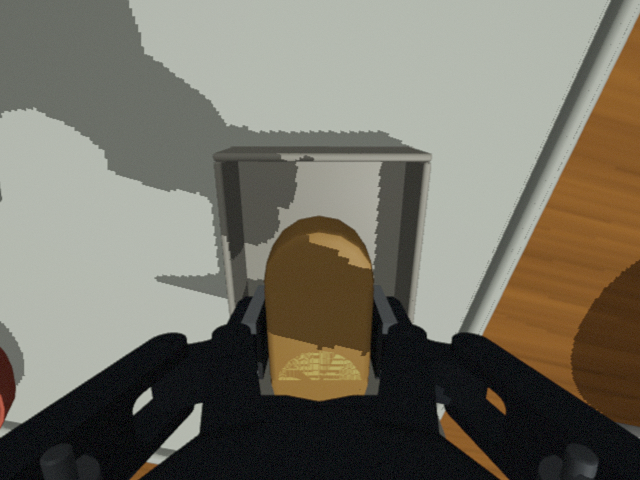

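```bash
python3 -m inch '[{"dx":0.0025,"dy":0,"dz":0.03,"ax":0,"ay":0,"az":0,"fingers":-0.3},{"dx":0.005,"dy":0,"dz":0.06,"ax":0,"ay":0,"az":0,"fingers":-0.3},{"dx":0.008,"dy":0,"dz":0.085,"ax":0,"ay":0,"az":0,"fingers":-0.3},{"dx":0.009,"dy":0,"dz":0.098,"ax":0,"ay":0,"az":0,"fingers":-0.3},{"dx":0.0095,"dy":0,"dz":0.105,"ax":0,"ay":0,"az":0,"fingers":-0.3},{"dx":0.0095,"dy":0,"dz":0.107,"ax":0,"ay":0,"az":0,"fingers":-0.3},{"dx":0.0095,"dy":0,"dz":0.107,"ax":0,"ay":0,"az":0,"fingers":-0.3}]' 20
python3 -m inch '[{"dx":0,"dy":0,"dz":0.002,"ax":0,"ay":0,"az":0,"fingers":-0.3},{"dx":0,"dy":0,"dz":0.004,"ax":0,"ay":0,"az":0,"fingers":-0.3},{"dx":0,"dy":0,"dz":0.004,"ax":0,"ay":0,"az":0,"fingers":-0.3}]' 20
```

```text
time: 10.22
tool_pos: [0.5671, 0.2243, 0.0251]
tcp_rot: [-0.371, 3.032, 0.016]
wrist_force: [-0.2, 0.5, -1.1]
width: 0.467
time: 10.6
tool_pos: [0.5674, 0.2244, 0.0211]
tcp_rot: [-0.371, 3.032, 0.016]
wrist_force: [0.1, -0.3, -0.9]
width: 0.465
```

```bash
python3 -m inch '[{"dx":0,"dy":0,"dz":0.0015,"ax":0,"ay":0,"az":0,"fingers":-0.3},{"dx":0,"dy":0,"dz":0.003,"ax":0,"ay":0,"az":0,"fingers":-0.3},{"dx":0,"dy":0,"dz":0.003,"ax":0,"ay":0,"az":0,"fingers":-0.3}]' 20
```

```text
time: 10.98
tool_pos: [0.5674, 0.2244, 0.0178]
tcp_rot: [-0.371, 3.032, 0.016]
wrist_force: [0.4, 0.5, -0.3]
width: 0.467
```

```bash
python3 -m inch '[{"dx":0,"dy":0,"dz":0.001,"ax":0,"ay":0,"az":0,"fingers":-0.3},{"dx":0,"dy":0,"dz":0.002,"ax":0,"ay":0,"az":0,"fingers":-0.3},{"dx":0,"dy":0,"dz":0.002,"ax":0,"ay":0,"az":0,"fingers":-0.3}]' 20; python3 -m inch '[{"dx":0,"dy":0,"dz":0.001,"ax":0,"ay":0,"az":0,"fingers":-0.3},{"dx":0,"dy":0,"dz":0.001,"ax":0,"ay":0,"az":0,"fingers":-0.3}]' 20
```

```text
time: 11.35
tool_pos: [0.5676, 0.2244, 0.0162]
tcp_rot: [-0.371, 3.032, 0.016]
wrist_force: [-1.7, -0.9, 2.9]
width: 0.465
time: 11.6
tool_pos: [0.5676, 0.2244, 0.016]
tcp_rot: [-0.371, 3.033, 0.016]
wrist_force: [-4.5, -0.9, 8.0]
width: 0.467
```

```bash
python3 -m inch '[{"dx":0,"dy":0,"dz":-0.001,"ax":0,"ay":0,"az":0,"fingers":-0.05},{"dx":0,"dy":0,"dz":-0.001,"ax":0,"ay":0,"az":0,"fingers":0.0},{"dx":0,"dy":0,"dz":-0.001,"ax":0,"ay":0,"az":0,"fingers":0.1},{"dx":0,"dy":0,"dz":-0.001,"ax":0,"ay":0,"az":0,"fingers":0.2},{"dx":0,"dy":0,"dz":-0.001,"ax":0,"ay":0,"az":0,"fingers":0.3},{"dx":0,"dy":0,"dz":-0.001,"ax":0,"ay":0,"az":0,"fingers":0.35},{"dx":0,"dy":0,"dz":-0.001,"ax":0,"ay":0,"az":0,"fingers":0.35}]' 20
python3 look.py w6
```

```text
time: 12.48
tool_pos: [0.5676, 0.2244, 0.0171]
tcp_rot: [-0.371, 3.032, 0.016]
wrist_force: [0.5, 0.1, -0.1]
width: 0.673
{'time': 12.475, 'q': [0.341, 0.31, 1.984, -0.013, 0.761, -1.465], 'tool_pos': [0.568, 0.224, 0.017], 'tcp_rot': [-0.371, 3.032, 0.016], 'wrist_force': [0.489, 0.106, -0.102], 'width': 0.673}
[[-0.967, -0.241, 0.084], [-0.24, 0.971, 0.021], [-0.087, -0.0, -0.996]]
1 (0.84, [264.3, 211.1, 372.8, 402.5])
[0.5559762  0.22394613 0.03963542] [0.52344015 0.20082614 0.01612529] [0.61459832 0.25877753 0.09011748]
n [-0.25502031 -0.01834616  0.96676164] long [-0.05833484 -0.99770691 -0.03432145]
top mid [0.53886049 0.22167599 0.03783654] size 0.042022050782043976 0.0364651790102343
```

View pics/w6.png

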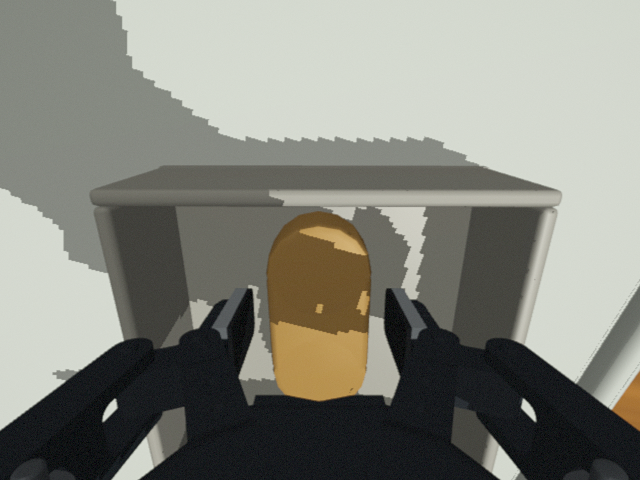

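```bash
python3 -m inch '[{"dx":0,"dy":0,"dz":-0.01,"ax":0,"ay":0,"az":0,"fingers":0.35},{"dx":0,"dy":0,"dz":-0.03,"ax":0,"ay":0,"az":0,"fingers":0.35},{"dx":0,"dy":0,"dz":-0.07,"ax":0,"ay":0,"az":0,"fingers":0.35},{"dx":0,"dy":0,"dz":-0.12,"ax":0,"ay":0,"az":0,"fingers":0.35},{"dx":0,"dy":0,"dz":-0.17,"ax":0,"ay":0,"az":0,"fingers":-1},{"dx":0,"dy":0,"dz":-0.22,"ax":0,"ay":0,"az":0,"fingers":-1},{"dx":0,"dy":0,"dz":-0.24,"ax":0,"ay":0,"az":0,"fingers":-1},{"dx":0,"dy":0,"dz":-0.24,"ax":0,"ay":0,"az":0,"fingers":-1}]' 20
python3 - <<'E'
from h import *
yaw=14;e=np.array([np.cos(np.radians(yaw)),np.sin(np.radians(yaw))]); c=np.array([.5705,.2254])
im,w=cloud("top"); im2,w2=cloud("scene"); P,_,_=pts("scene",w2,"rusk"); print("rusk",P is not None and np.median(P,0))
P,_,_=pts("scene",w2,"lid");a=(P[:,:2]-c)@e;k=(P[:,2]>.1)&(P[:,2]<.185);f=np.polyfit(P[k,2],a[k],1);print("outer at .17,.19",np.polyval(f,[.17,.19]),P[:,2].max())
target([*(c+.115*e),.26],yaw,0); target([*(c+.115*e),.165],yaw,0)
for t in list(range(96,0,-8))+[0]:
    T=np.radians(t); u=np.array([-np.cos(T),np.sin(T)]);n=np.array([np.sin(T),np.cos(T)])
    q=np.array([.065,.0625])+.105*u+.006*n+[.011,0]; print(t,"dx",round(.115-q[0],3),"dz",round(.165-q[1],3))
E
```

```text
time: 13.58
tool_pos: [0.5483, 0.2198, 0.259]
tcp_rot: [-0.37, 3.028, 0.017]
wrist_force: [0.7, -0.8, -0.2]
width: -0.0
rusk [ 0.38560563 -0.17467567  0.05502346]
outer at .17,.19 [0.08046959 0.08222368] 0.20619368102191432
d [-0.1405  0.0005  0.0049] a [-0.   4.7 -0.1] rows 2.2 tcp [0.6821 0.2532 0.26  ]
d [-0.1327  0.0005  0.0996] a [-0.   4.7 -0.1] rows 2.7 tcp [0.6821 0.2532 0.165 ]
96 dx 0.022 dz -0.001
88 dx 0.037 dz -0.003
80 dx 0.051 dz -0.002
72 dx 0.066 dz 0.001
64 dx 0.08 dz 0.005
56 dx 0.093 dz 0.012
48 dx 0.105 dz 0.02
40 dx 0.116 dz 0.03
32 dx 0.125 dz 0.042
24 dx 0.132 dz 0.054
16 dx 0.138 dz 0.068
8 dx 0.142 dz 0.082
0 dx 0.144 dz 0.096
```

```bash
python3 -m inch '[{"dx":-0.05,"dy":0,"dz":0.0,"ax":0,"ay":2,"az":0,"fingers":-1},{"dx":-0.1,"dy":0,"dz":0.003,"ax":0,"ay":4.7,"az":0,"fingers":-1},{"dx":-0.14,"dy":0,"dz":0.005,"ax":0,"ay":4.7,"az":0,"fingers":-1},{"dx":-0.14,"dy":0,"dz":0.005,"ax":0,"ay":4.7,"az":0,"fingers":-1},{"dx":-0.137,"dy":0,"dz":0.05,"ax":0,"ay":4.7,"az":0,"fingers":-1},{"dx":-0.133,"dy":0,"dz":0.09,"ax":0,"ay":4.7,"az":0,"fingers":-1},{"dx":-0.133,"dy":0,"dz":0.1,"ax":0,"ay":4.7,"az":0,"fingers":-1},{"dx":-0.133,"dy":0,"dz":0.1,"ax":0,"ay":4.7,"az":0,"fingers":-1}]' 20
python3 -m inch '[{"dx":0.012,"dy":0,"dz":0,"ax":0,"ay":0,"az":0,"fingers":-1},{"dx":0.022,"dy":0,"dz":-0.001,"ax":0,"ay":0,"az":0,"fingers":-1},{"dx":0.03,"dy":0,"dz":-0.002,"ax":0,"ay":0,"az":0,"fingers":-1},{"dx":0.037,"dy":0,"dz":-0.003,"ax":0,"ay":0,"az":0,"fingers":-1},{"dx":0.044,"dy":0,"dz":-0.003,"ax":0,"ay":0,"az":0,"fingers":-1},{"dx":0.051,"dy":0,"dz":-0.002,"ax":0,"ay":0,"az":0,"fingers":-1},{"dx":0.058,"dy":0,"dz":-0.001,"ax":0,"ay":0,"az":0,"fingers":-1},{"dx":0.066,"dy":0,"dz":0.001,"ax":0,"ay":0,"az":0,"fingers":-1},{"dx":0.08,"dy":0,"dz":0.005,"ax":0,"ay":0,"az":0,"fingers":-1},{"dx":0.08,"dy":0,"dz":0.005,"ax":0,"ay":0,"az":0,"fingers":-1}]' 20
python3 - <<'E'
from h import *
im,_=cloud('scene'); cv2.imwrite('pics/s7.png',cv2.resize(im[180:420,300:540],(600,600),interpolation=cv2.INTER_CUBIC))
E
```

```text
time: 14.78
tool_pos: [0.6815, 0.2525, 0.1635]
tcp_rot: [0.381, -3.116, 0.002]
wrist_force: [-0.2, 0.6, 0.2]
width: 0.003
time: 16.02
tool_pos: [0.6017, 0.2326, 0.1575]
tcp_rot: [0.381, -3.113, 0.003]
wrist_force: [0.8, -0.0, -0.4]
width: -0.001
```

View pics/s7.png

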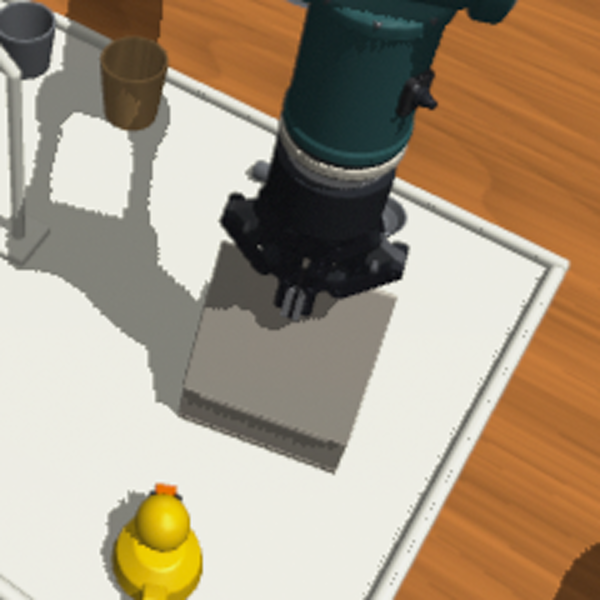

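```bash
python3 -m inch '[{"dx":0.006,"dy":0,"dz":0.003,"ax":0,"ay":0,"az":0,"fingers":-1},{"dx":0.013,"dy":0,"dz":0.006,"ax":0,"ay":0,"az":0,"fingers":-1},{"dx":0.019,"dy":0,"dz":0.01,"ax":0,"ay":0,"az":0,"fingers":-1},{"dx":0.025,"dy":0,"dz":0.014,"ax":0,"ay":0,"az":0,"fingers":-1},{"dx":0.031,"dy":0,"dz":0.019,"ax":0,"ay":0,"az":0,"fingers":-1},{"dx":0.036,"dy":0,"dz":0.024,"ax":0,"ay":0,"az":0,"fingers":-1},{"dx":0.041,"dy":0,"dz":0.03,"ax":0,"ay":0,"az":0,"fingers":-1},{"dx":0.045,"dy":0,"dz":0.035,"ax":0,"ay":0,"az":0,"fingers":-1},{"dx":0.049,"dy":0,"dz":0.041,"ax":0,"ay":0,"az":0,"fingers":-1},{"dx":0.052,"dy":0,"dz":0.047,"ax":0,"ay":0,"az":0,"fingers":-1},{"dx":0.055,"dy":0,"dz":0.054,"ax":0,"ay":0,"az":0,"fingers":-1},{"dx":0.058,"dy":0,"dz":0.061,"ax":0,"ay":0,"az":0,"fingers":-1},{"dx":0.06,"dy":0,"dz":0.068,"ax":0,"ay":0,"az":0,"fingers":-1},{"dx":0.062,"dy":0,"dz":0.075,"ax":0,"ay":0,"az":0,"fingers":-1},{"dx":0.063,"dy":0,"dz":0.08,"ax":0,"ay":0,"az":0,"fingers":-1},{"dx":0.064,"dy":0,"dz":0.084,"ax":0,"ay":0,"az":0,"fingers":-1},{"dx":0.064,"dy":0,"dz":0.086,"ax":0,"ay":0,"az":0,"fingers":-1},{"dx":0.064,"dy":0,"dz":0.086,"ax":0,"ay":0,"az":0,"fingers":-1}]' 20
```

```text
time: 18.32
tool_pos: [0.5399, 0.2172, 0.072]
tcp_rot: [0.381, -3.114, 0.003]
wrist_force: [-0.0, 0.3, -0.8]
width: -0.0
```

```bash
python3 -m inch '[{"dx":0,"dy":0,"dz":0.001,"ax":0,"ay":0,"az":0,"fingers":-1},{"dx":0,"dy":0,"dz":0.002,"ax":0,"ay":0,"az":0,"fingers":-1},{"dx":0,"dy":0,"dz":0.002,"ax":0,"ay":0,"az":0,"fingers":-1}]' 20
```

```text
time: 18.7
tool_pos: [0.5399, 0.2172, 0.07]
tcp_rot: [0.381, -3.114, 0.003]
wrist_force: [0.1, 0.2, 0.5]
width: -0.001
```

```bash
python3 -m inch '[{"dx":0,"dy":0,"dz":0.001,"ax":0,"ay":0,"az":0,"fingers":-1},{"dx":0,"dy":0,"dz":0.002,"ax":0,"ay":0,"az":0,"fingers":-1},{"dx":0,"dy":0,"dz":0.002,"ax":0,"ay":0,"az":0,"fingers":-1}]' 20
```

```text
time: 19.08
tool_pos: [0.5399, 0.2172, 0.0685]
tcp_rot: [0.381, -3.114, 0.003]
wrist_force: [-2.3, -0.8, 4.5]
width: 0.004
```

```bash
python3 -m inch '[{"dx":0,"dy":0,"dz":0.001,"ax":0,"ay":0,"az":0,"fingers":-1},{"dx":0,"dy":0,"dz":0.001,"ax":0,"ay":0,"az":0,"fingers":-1}]' 20; python3 -m inch '[{"dx":0,"dy":0,"dz":-0.02,"ax":0,"ay":0,"az":0,"fingers":-1},{"dx":0,"dy":0,"dz":-0.07,"ax":0,"ay":0,"az":0,"fingers":-1},{"dx":0.05,"dy":0,"dz":-0.13,"ax":0,"ay":0,"az":0,"fingers":-1},{"dx":0.1,"dy":0,"dz":-0.18,"ax":0,"ay":0,"az":0,"fingers":-1},{"dx":0.13,"dy":0,"dz":-0.2,"ax":0,"ay":0,"az":0,"fingers":-1},{"dx":0.13,"dy":0,"dz":-0.2,"ax":0,"ay":0,"az":0,"fingers":-1},{"dx":0.13,"dy":0,"dz":-0.2,"ax":0,"ay":0,"az":0,"fingers":-1}]' 20
python3 - <<'E'
from h import *
im,w=cloud('scene'); cv2.imwrite('pics/s8.png',cv2.resize(im[140:440,160:560],(800,600),interpolation=cv2.INTER_CUBIC))
P,p,b=pts("scene",w,"lid"); P=P[P[:,2]>.055]; A=np.c_[P[:,:2],np.ones(len(P))]; f=np.linalg.lstsq(A,P[:,2],rcond=None)[0]; print("plane",f[:2],"z",np.median(P[:,2]),np.percentile(P[:,2],[2,98]))
for t in("bowl","cup","spoon","duck","jar","beaker"):
    P,p,b=pts("scene",w,t)
    if P is not None: print(t,np.round(np.median(P,0),3))
E
```

```text
time: 19.32
tool_pos: [0.54, 0.2172, 0.0685]
tcp_rot: [0.381, -3.114, 0.003]
wrist_force: [-2.6, -1.1, 7.2]
width: 0.0
time: 20.2
tool_pos: [0.4149, 0.1863, 0.2687]
tcp_rot: [0.382, -3.115, 0.002]
wrist_force: [-0.2, -0.3, -0.4]
width: 0.003
plane [-0.00545096  0.00107626] z 0.06906468269786681 [0.06565758 0.07182993]
bowl [ 0.756 -0.057  0.033]
cup [ 0.388 -0.044  0.063]
spoon [0.372 0.205 0.025]
duck [0.771 0.236 0.053]
jar [ 0.767 -0.193  0.067]
beaker [ 0.387 -0.172  0.054]
```

View pics/s8.png

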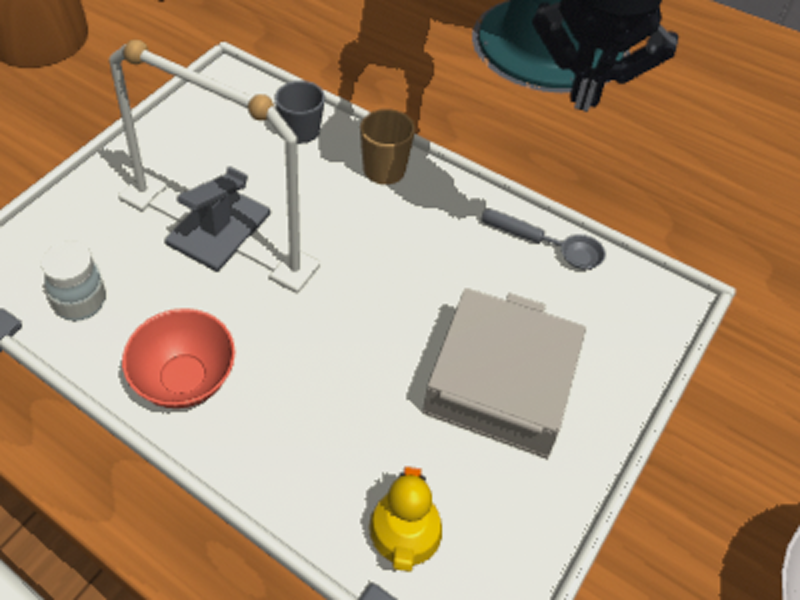

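The lid lies shut (px 505,365) and level at z 0.069. The rest is empty, the other things are where they were, and the gripper is clear.

```bash
python3 -c "
from workcell import bot
print(bot.finish_job())"
```

```text
the job is handed in; nothing more can be done
None
```

The rusk is in the snack box, the lid is shut and the job is handed in; no verdict was reported.

- **Grasp and placing:** I took the rusk off its rest leaning 30°, at the 20 N grip setting. I set it down level on the box floor and opened the fingers slowly. The wrist force peaked at about 9 N when the fingers or the rusk touched the floor.
- **Lid:** I swung it shut from behind with the closed fingers, pressing with about 8 N at the end.
- **Last checks:**
  - After release, the rusk's top read z 0.040 in the wrist view, which is the floor height plus the 22 mm thickness.
  - The lid plane is level within 0.006 rad at z 0.069.
  - The other six things read within 4 mm of where they started.
  - The gripper is clear, at about 20 s on the clock.
- **Checks that failed or disagreed:**
  - Joint 6 read -2.552 at the grasp, right at its stated limit of -2.55. I backed it off straight away, but it may count as at or past the limit.
  - The automatic plane fit of the rusk in the box gave a tilted normal, because the fingers hid much of it. I judged it flat from the picture and its height instead.
  - One search for the rusk in the scene camera after placing matched the beaker by mistake, so I ignored it.
  - I did not see the rusk again once the lid was shut.

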